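# Fit a fresh cartridge in the herb keeper and snap its cap back on

### The arm

A 7-joint arm with a two-finger parallel gripper is mounted at the origin on the work surface. World frame = base frame: x ahead of the robot, y to its left, z up, the work surface at z = 0. Lengths are in m, angles in degrees, forces in N, time in s.
With the tool pointing down it reaches from about 0.4 to 0.925 m from the base axis. Payload 4.1 kg.
Tool frame: the origin (TCP) lies on the centre line of the jaws, within the pads' length; the fingertips stand 8 mm ahead of it and the grasp point (between the pads) lies 11 mm behind it; z points along the fingers, y is the line along which they close (so a half turn about z gives the same grasp; the last joint's range is limited). The gripper opens to 85 mm and grips with 20 to 120 N. Pads are 22 mm wide; open, the fingers measure 114 mm over their backs; the gripper's body (76 mm by 85 mm) begins 54 mm behind the grasp point. The pads swing forward as they close: fully open they stand 13 mm farther back than shut.
Start: joints at [-77.177, 22.827, 2.584, 88.041, -1.071, 69.15, -2.905], TCP at [0.206, 0.616, 0.239] pointing down, gripper open.
Joint ranges: [-161.44, 161.44], [-28.35, 127.94], [-78.24, 83.42], [0, 140.83], [-78.03, 258.03], [13.02, 114.36], [-168.23, 168.23]. Speed limits (degrees/s): [147.25, 147.25, 180, 180, 180, 180, 180].

### API

Orientations are given as [roll, pitch, yaw] about the fixed x, y, z axes, in that order (R = Rz(yaw) Ry(pitch) Rx(roll)).
In Python, from rig import ctrl, eyes gives the robot as it stands.
- The arm moves only by the tool apply_moves, never from a script. Its argument "commands" is a list of rows, each a list of 5 numbers: the shift along the tool's x, y, z in mm, then the turn about the tool's z in rad, then the gripper's target within -1 to 1 (fully open at 1, half-way at 0, shut at -1). In form: [[dx, dy, dz, spin, fingers], ...]. A call has 1 to 12 rows; each row is the pose to reach, as a shift and turn from the pose commanded when the call began, along the tool's axes at that moment; what a row does not reach only later rows make up. A row lasts 1/12 s, in which the tool goes at most 41.7 mm and 7.16 degrees, less where a joint would pass 70% of its speed; a pose out of reach is approached as far as the arm can. A call with a gripper value outside its range is refused whole. The fingers move at their own pace and stop on an object; the grip force is fixed at half the most. Time passes only in rows, so rows that repeat a pose let the fingers close. It gives the time, the measured TCP pose, the force and the opening at its end, in the units of the state.
- ctrl.read_state(): the state, without advancing time (a new reading comes with each control period).
- eyes.snapshot(name): name is "scene" or "top"; returns a dict with "img" (420x560x3 uint8, red, green, blue), "mtx" (3x3 intrinsics, pixels), "k1" (the pictures are not rectified: a ray, as slopes to the right and down, at radius r is drawn at 1 + k1 r^2 times it, then the intrinsics apply), "rvec" (rotation vector, rad) and "tvec" (3), from world to camera coordinates, as OpenCV has them. Camera axes: x right, y down, z forward; pixel columns grow to the right and rows downward; lengths in m; the calibration is good to about 2 mm. A picture is of the moment at which its call begins. There is no depth.
- ctrl.sign_off(): hands the job in, once; it reports no verdict.
Trained networks look in the newest picture that a camera, given by its name, has taken for a name from the list of things; names that differ only in an ending like _2 or _b are one class to them, and where a whole thing is asked for, a point or a joint stands for the part that bears it (a point fixed in the world has none). Each returns a list of dicts, best first, with "conf" (0 to 1); they miss things now and then, are a little off and sometimes report something else, mostly with a low value. They report only what shows in the picture. A call takes as long as a camera call. They do not tell look-alikes from the thing itself.
- eyes.recognise(name, camera): "box" ([left, top, right, bottom] in pixels, round what is visible of it).
- eyes.masks_of(name, camera): "region" (420x560 bool, what is visible of it) and "box" ([left, top, right, bottom] in pixels, round what is visible of it).
The state is a dict: "time": time; "joints": joint angles; "qvel": joint speeds; "joint_efforts": joint torques, N m; "tool_pos": TCP position; "ee_rot": TCP orientation; "ft_force": force on the tool from outside, world axes, zero at the start; "torque": the same for the moment, N m; "finger_gap": finger opening in m.
Only numpy, scipy, OpenCV 4.12 (cv2) and the standard library are available. Lean on these libraries where they do the work, as an engineer would, in place of code of your own. Each camera call takes 0.05 s, during which the arm holds its last target. There are 200 camera calls.

### The job

Fit the fresh green freshness cartridge to the herb keeper: pull the push-on cap back by its orange lug as far as it slides, lay the cartridge in the recess this uncovers and press it down flush, then push the cap back until it snaps fully home. Leave the brown spent cartridge and everything else on the worktop where it is.

Things in the scene. Friction and masses are not known exactly. Their poses are not given: they have to be found in the camera images.
- keeper: Herb keeper, fixed to the worktop. Origin on the worktop, x along its length towards the cap end, y across, z up. In its frame (mm): grey base plate 8 high, x -112 to 204, y +-47; clear tub of herbs x -108 to 30, y +-45, top z 77; dark grey neck block x 30 to 100, y +-35, flat top (deck) at z 55, hidden by the cap when that is home.
- recess (a point): Centre of the recess mouth in the neck's deck, level with the deck (keeper frame 65, 0, 55 mm; axes as the keeper). Opening 48 (x) by 36 (y), 2 mm chamfer, 22 deep, with a black lifter plate in it (lifter): a cartridge just laid in stands 10 mm proud and has to be pressed; fully down it is flush with the deck.
- keeper_cap (a joint): Slide of the milky-white captive cap along keeper +x, m: 0 = snapped home over the neck, 0.088 = fully back (end stop), stays where left once back. A snap detent holds it home: about 11 N to start it, gone after 20 mm, the same to push it on again; within about 5 mm of home it snaps in by itself. Elsewhere it drags with about 2 N.
- cap_edge (a point): Middle of the cap's roof edge nearest the tub, on top (at home keeper x 32, y 0, z 63 mm); moves with the cap. Cap: hollow sleeve 76 long (x), 86 wide (y), z 10 to 63, walls 4, open towards the tub, closed at the far end; its ceiling is 4 mm above the deck, so it jams on a cartridge standing more than 4 mm proud.
- cap_lug (a point): Top centre of the orange lug on the cap's roof; moves with the cap, axes as the keeper. Lug: upright rib 10 thick (keeper x), 50 wide (y), 25 high above the cap roof (z 63 to 88 mm); at home it stands at keeper x 92, y 0. Push it from the tub side to take the cap off, from the far side to press it on.
- lifter (a joint): Lifter plate in the recess floor, m: 0 = up (its top 8 mm below the deck), 0.010 = fully down (its top 18 mm below the deck). Friction holds it anywhere; it goes down under about 5 to 8 N and does not spring back.
- fresh: Fresh cartridge: loose leaf-green plastic block 44 (x) x 32 (y) x 18 (z) mm, about 30 g, with five pale ribs (under 1 mm) on top. Origin: centre of underside. Lies flat on the worktop, to the left or to the right of the keeper. Either way round fits.
- fresh_top (a point): Centre of the fresh cartridge's top face (18 mm above its origin).
- spent: Spent cartridge: same shape, dark brown; leave it alone. Origin: centre of underside.
- pepper_mill: Copper-coloured pepper mill, 170 high, 56 across, on the low glass shelf on the right (shelf top 50 mm above the worktop). Origin: centre of underside. Leave alone.
- sugar: Frosted sugar dispenser with steel flip spout, 143 high, 76 across, on the glass shelf. Origin: centre of underside. Leave alone.
- spice_jar: Small spice jar, 100 high, 48 across, on the glass shelf. Origin: centre of underside. Leave alone.
- ramekin_a: White ramekin, 84 across, 45 high, on the worktop. Origin: centre of underside. Leave alone.
- ramekin_b: Blue ramekin, 84 across, 45 high, on the worktop. Origin: centre of underside. Leave alone.
- spoon: Spoon lying flat on the worktop beyond the keeper, wooden handle, under 25 mm high. Leave alone.
Things that resemble listed ones, but are neither listed nor needed, are in the scene too. Several things have the shape of the fresh; the one meant has the colours described above.

How it is judged (in metres and radians):
On the way, in this order (a step that is already met when the one before it is completed fails the run):
1. the cap is pulled back to 75 mm or more, past its snap and clear of the neck (value of joint keeper_cap above 0.075 m), for 0.2 s.
2. the green cartridge lies in the recess, pressed flush (z of fresh_top in the frame of recess between -0.004 and 0.0025 m and horizontal distance between fresh_top and recess below 0.005 m and angle between fresh's own z axis and vertical below 0.08 rad), for 0.2 s.
At the end, for the whole second after the job is handed in: The green cartridge lies at rest in the recess, within 5 mm of its centre, its top no more than 2.5 mm above (or 4 mm below) the deck and level within 0.08 rad, and the cap is snapped home (within 3 mm of its stop) (all of step 2 and value of joint keeper_cap below 0.003 m and linear speed of fresh below 0.02 m/s); the robot touches nothing.
It fails at once if the brown spent cartridge is moved more than 30 mm (distance of spent from where it was at the start of the episode above 0.03 m).
It fails at once if another thing on the worktop or glass shelf (mill, sugar dispenser, jar, ramekins, spoon) is moved more than 30 mm (distance of any of pepper_mill, sugar, spice_jar, ramekin_a, ramekin_b, spoon from where it was at the start of the episode above 0.03 m).
It also fails if it takes over 62 s, if anything falls off the work surface, if the arm or the gripper's body presses on something with over 40 N, if the wrist force passes 120 N, or if a joint passes its speed limit or range.

## Working session

There is one attempt and no reset: what is moved stays moved. The work goes in short steps, Python scripts to look and compute and a tool call to move; the robot and the scene stay as the last step left them, time stands still between calls to the robot, and variables do not carry over. Pictures are saved under pics/ and viewed, on a budget of 10 in all, crops included, one or two more only if the job needs it, and the job is handed in when it is done.

Besides the shell and the picture viewer there is one more tool, called after "Call:" by a JSON object that holds its "method" and its "body". apply_moves: Moves the arm, as the interface text tells. Its arguments: {"type":"object","properties":{"commands":{"type":"array","items":{"type":"array","items":{"type":"number"}}}},"required":["commands"]}

```bash
mkdir -p pics; cat > h.py <<'E'
import numpy as np,cv2
from rig import ctrl,eyes
from scipy.spatial.transform import Rotation as Ro
def snap(n,f=None):
    s=eyes.snapshot(n)
    if f: cv2.imwrite('pics/'+f,s['img'][:,:,::-1])
    return s
def ray(s,u,v):
    K=np.array(s['mtx']);k=s['k1'];d=np.array([(u-K[0,2])/K[0,0],(v-K[1,2])/K[1,1]]);p=d.copy()
    for _ in range(20): p=d/(1+k*(p@p))
    R=cv2.Rodrigues(np.array(s['rvec'],float))[0];t=np.array(s['tvec'],float).ravel()
    return -R.T@t, R.T@np.array([p[0],p[1],1])
def onz(s,u,v,z):
    o,d=ray(s,u,v); return o+d*(z-o[2])/d[2]
def proj(s,P):
    R=cv2.Rodrigues(np.array(s['rvec'],float))[0];t=np.array(s['tvec'],float).ravel()
    c=np.atleast_2d(P)@R.T+t;p=c[:,:2]/c[:,2:];p=p*(1+s['k1']*(p**2).sum(1,keepdims=True))
    K=np.array(s['mtx']);return p@K[:2,:2].T+K[:2,2]
E
python3 - <<'E'
from h import *
st=ctrl.read_state();print(st)
for c in('scene','top'):
    s=snap(c,c+'0.png');print(c,ray(s,280,210))
    for n in('fresh','spent','cap_lug','keeper','keeper_cap'):
        print(n,[(round(d['conf'],2),np.round(d['box']).tolist()) for d in eyes.recognise(n,c)][:4])
E
```

```text
{'time': 0.0, 'joints': array([-77.17771892,  22.87409307,   2.5795009 ,  88.11472025,
        -1.07210523,  69.1498096 ,  -2.9046327 ]), 'qvel': array([ 0.07910434, -0.06149124, -0.11946935, -0.02643311, -0.03214035,
       -0.09153317,  0.0614707 ]), 'joint_efforts': array([ 5.04816926e-04, -4.75127578e+01,  1.36455897e+00, -2.54214245e+01,
        1.14490686e-02,  9.14532691e-03,  7.99759533e-06]), 'tool_pos': array([0.20595968, 0.61584906, 0.23823443]), 'ee_rot': array([-1.79885743e+02,  7.05663040e-03,  1.61512567e+02]), 'ft_force': array([ 0.38872713, -0.39220423, -0.15685096]), 'torque': array([-0.02492935,  0.01871514, -0.00507914]), 'finger_gap': 0.08548209394486536}
scene (array([1.130445  , 0.45545695, 1.32143974]), array([-0.379411  , -0.36268869, -0.85117836]))
fresh [(0.67, [281.0, 141.0, 291.0, 150.0]), (0.59, [254.0, 146.0, 269.0, 159.0]), (0.57, [218.0, 69.0, 238.0, 113.0]), (0.56, [228.0, 153.0, 244.0, 167.0])]
spent [(0.77, [403.0, 263.0, 423.0, 281.0])]
cap_lug [(0.67, [287.0, 223.0, 325.0, 256.0])]
keeper [(0.94, [250.0, 200.0, 350.0, 275.0])]
keeper_cap [(0.92, [292.0, 219.0, 325.0, 260.0])]
top (array([ 0.4459191 , -0.0641324 ,  1.30751039]), array([ 0.10836535, -0.02125516, -0.9940056 ]))
fresh [(0.65, [370.0, 232.0, 386.0, 247.0]), (0.62, [354.0, 260.0, 375.0, 282.0]), (0.6, [195.0, 125.0, 269.0, 141.0]), (0.55, [320.0, 272.0, 341.0, 288.0])]
spent [(0.65, [114.0, 267.0, 126.0, 278.0])]
cap_lug [(0.65, [215.0, 188.0, 249.0, 232.0])]
keeper [(0.56, [181.0, 181.0, 303.0, 239.0]), (0.41, [197.0, 124.0, 268.0, 142.0]), (0.19, [112.0, 264.0, 130.0, 278.0])]
keeper_cap [(0.67, [212.0, 195.0, 252.0, 231.0])]
```

View pics/scene0.png

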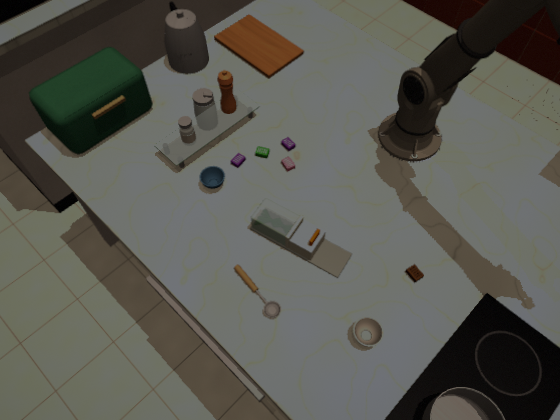

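View pics/top0.png

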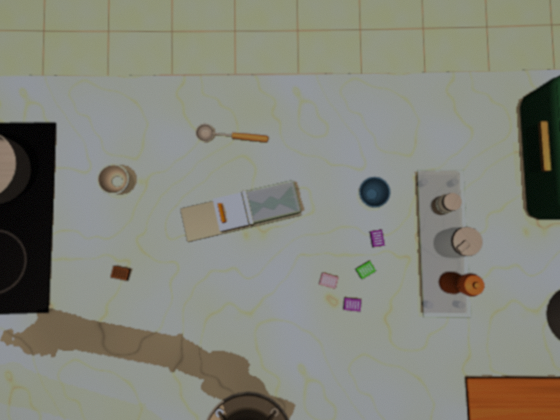

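The scene image shows the green cartridge at (262,152) and the brown one at (415,272). In the top image they are at (366,269) and (121,272), and the orange lug is at (222,212) with the cap end facing left (+y). Next I'll fit poses by matching silhouettes.

```bash
cat > fit.py <<'E'
from h import *
from scipy.optimize import minimize
def box(x0,x1,y0,y1,z0,z1): return np.array([[x,y,z] for x in(x0,x1) for y in(y0,y1) for z in(z0,z1)])/1e3
def place(B,p): 
    c,s=np.cos(p[2]),np.sin(p[2]); return B@np.array([[c,-s,0],[s,c,0],[0,0,1]]).T+[p[0],p[1],0]
S=4
def render(s,boxes,p,roi):
    m=np.zeros(((roi[3]-roi[1])*S,(roi[2]-roi[0])*S),np.uint8)
    for B in boxes:
        q=(proj(s,place(B,p))-roi[:2]+.5)*S-.5
        cv2.fillConvexPoly(m,np.round(cv2.convexHull(q.astype(np.float32))*16).astype(np.int32),1,shift=4)
    return cv2.resize(m.astype(np.float32),None,fx=1/S,fy=1/S,interpolation=cv2.INTER_AREA)
def fit(obs,p0):
    # obs: list of (snapshot,boxes,mask,roi)
    f=lambda q:sum(np.abs(render(s,b,[q[0]/1e3,q[1]/1e3,q[2]/100],r)-m[r[1]:r[3],r[0]:r[2]]).sum()/max(m.sum(),1) for s,b,m,r in obs)
    x0=np.array([p0[0]*1e3,p0[1]*1e3,p0[2]*100])
    for k in(12,4):
        r=minimize(f,x0,method='Nelder-Mead',options=dict(initial_simplex=x0+np.vstack([np.zeros(3),k*np.eye(3)]),xatol=.05,fatol=1e-4)); x0=r.x
    return x0/[1e3,1e3,100],r.fun
def roi(m,pad=12):
    y,x=np.where(m);return [max(x.min()-pad,0),max(y.min()-pad,0),min(x.max()+pad,560),min(y.max()+pad,420)]
def keep(q): return [box(-112,204,-47,47,0,8),box(-108,30,-45,45,8,77),box(32+q,108+q,-43,43,10,63),box(87+q,97+q,-25,25,63,88)]
FR=[box(-22,22,-16,16,0,18)]
LUG=lambda q:[box(87+q,97+q,-25,25,63,88)]
def hsv(s): return cv2.cvtColor(s['img'],cv2.COLOR_RGB2HSV)
def comp(m,u,v):
    n,l=cv2.connectedComponents(m.astype(np.uint8));w=l[max(0,v-4):v+5,max(0,u-4):u+5];w=w[w>0]
    return (l==np.bincount(w).argmax()).astype(np.float32)
E
cat > a.py <<'E'
from fit import *
t=snap('top');km_t=eyes.masks_of('keeper','top')[0]['region'].astype(np.float32)
s=snap('scene');km_s=eyes.masks_of('keeper','scene')[0]['region'].astype(np.float32)
def gr(S,u,v):
    h=hsv(S);return comp((abs(h[...,0].astype(int)-55)<18)&(h[...,1]>90),u,v)
def orr(S,u,v):
    h=hsv(S);return comp((h[...,0]<22)&(h[...,1]>130),u,v)
a=onz(t,222,212,.08);b=onz(t,275,203,.07);d=a-b;print('rough',a,b)
yaw=np.arctan2(d[1],d[0]);p0=[a[0]-.092*np.cos(yaw),a[1]-.092*np.sin(yaw),yaw]
K=keep(0);L=LUG(0)
ot=(t,K,km_t,roi(km_t));os=(s,K,km_s,roi(km_s))
for o in([ot,os],[ot],[os]):
    p,f=fit(o,p0);print('keeper',p,f)
lt=orr(t,222,212);ls=orr(s,315,237);p,_=fit([ot,os],p0)
for o in([(t,L,lt,roi(lt)),(s,L,ls,roi(ls))],):
    q,f=fit(o,p);c=place(np.array([[.092,0,.088]]),q)[0];print('lug fit',q,f,c,'vs',place(np.array([[.092,0,.088]]),p)[0],lt.sum(),ls.sum())
gt=gr(t,366,269);gs=gr(s,262,152);print(gt.sum(),gs.sum(),cv2.minAreaRect(np.argwhere(gt>0)[:,::-1].astype(np.float32)))
g=onz(t,366,269,.009)
for y0 in(0,.5,1,1.5,2,2.5):
  for o in([(t,FR,gt,roi(gt)),(s,FR,gs,roi(gs))],):
    print('green',y0,*fit(o,[g[0],g[1],y0]))
E
python3 a.py; cat > o.py <<'E'
E
rm o.py
```

```text
rough [0.57653417 0.05726193 0.08      ] [ 0.59911522 -0.07800276  0.07      ]
keeper [ 0.59328133 -0.02909787  1.78958122] 0.11177486181259155
keeper [ 0.59389683 -0.02902022  1.78748652] 0.035152651369571686
keeper [ 0.59130026 -0.03151606  1.79422863] 0.06424824893474579
lug fit [ 0.59385472 -0.02999102  1.80276957] 0.9375 [0.57270407 0.05954473 0.088     ] vs [0.57331331 0.06070902 0.088     ] 71.0 68.0
148.0 98.0 ((365.2646789550781, 269.441162109375), (12.347898483276367, 16.463863372802734), 59.036251068115234)
green 0 [ 0.4241127  -0.31370457  0.07815172] 1.735426425933838
green 0.5 [ 0.42196206 -0.31256929  0.45544289] 1.786860466003418
green 1 [ 0.42410603 -0.31483136  2.10492714] 1.2302210330963135
green 1.5 [ 0.42364742 -0.31484354  2.13668921] 1.2279458045959473
green 2 [ 0.42435177 -0.31477759  2.08774485] 1.2262996435165405
green 2.5 [ 0.42401736 -0.31509321  2.12065534] 1.2301864624023438
```

```bash
cat > go.py <<'E'
import sys
from h import *
KP=(0.5934,-0.0291,1.789)
# usage: go.py k|w x y z(mm) yawdeg   (TCP target in keeper or world frame; k: yaw relative to keeper)
def main(f,x,y,z,yaw):
    st=ctrl.read_state();p=st['tool_pos'];psi=np.radians(st['ee_rot'][2])
    T=np.array([x,y,z])/1e3
    if f=='k':
        c,s=np.cos(KP[2]),np.sin(KP[2]);T=np.array([KP[0]+c*T[0]-s*T[1],KP[1]+s*T[0]+c*T[1],T[2]]);yaw+=np.degrees(KP[2])
    R=Ro.from_euler('xyz',st['ee_rot'],degrees=True).as_matrix()
    sp=-(np.radians(yaw)-psi);sp=(sp+np.pi)%(2*np.pi)-np.pi
    c,s=np.cos(KP[2]),np.sin(KP[2]);d=p-[KP[0],KP[1],0]
    print('target',T.round(4),'shift mm',(R.T@(T-p)*1e3).round(1),'spin',round(sp,3),'| now keeper mm',(np.array([c*d[0]+s*d[1],-s*d[0]+c*d[1],d[2]])*1e3).round(1),'F',st['ft_force'].round(1),'gap',round(st['finger_gap'],4),'t',st['time'],'j',st['joints'].round(0),'rpy',st['ee_rot'].round(2))
main(sys.argv[1],*map(float,sys.argv[2:6]))
E
python3 go.py k 64 0 130 0
```

```text
target [0.5795 0.0334 0.13  ] shift mm [-539.  -434.6  109.3] spin 1.03 | now keeper mm [714.1 238.3 239.4] F [ 1.5 -0.1  0.4] gap 0.0855 t 0.8 j [-77.  23.   3.  88.  -1.  69.  -3.] rpy [179.99  -0.   161.51]
```

Call:
{"method": "apply_moves", "body": {"commands": [[-539, -434.6, 80, 1.03, -1], [-539, -434.6, 80, 1.03, -1], [-539, -434.6, 80, 1.03, -1], [-539, -434.6, 80, 1.03, -1], [-539, -434.6, 80, 1.03, -1], [-539, -434.6, 80, 1.03, -1], [-539, -434.6, 80, 1.03, -1], [-539, -434.6, 80, 1.03, -1], [-539, -434.6, 80, 1.03, -1], [-539, -434.6, 80, 1.03, -1], [-539, -434.6, 80, 1.03, -1], [-539, -434.6, 80, 1.03, -1]]}}

```text
time: 1.8
tool_pos: [0.4748, 0.1965, 0.1822]
ee_rot: [179.9, -0.0, 102.5]
ft_force: [0.8, -0.2, -0.1]
finger_gap: 0.0003
```

```bash
python3 go.py k 64 0 130 0
```

```text
target [0.5795 0.0334 0.13  ] shift mm [-182.    66.8   52.1] spin 0.0 | now keeper mm [246.   66.9 182.2] F [ 0.8 -0.2 -0.1] gap 0.0003 t 1.8 j [-50.  13.  26. 111.  -7.  57.  -8.] rpy [ 1.7994e+02 -4.0000e-02  1.0252e+02]
```

Call:
{"method": "apply_moves", "body": {"commands": [[-182, 66.8, 52, 0, -1], [-182, 66.8, 52, 0, -1], [-182, 66.8, 52, 0, -1], [-182, 66.8, 52, 0, -1], [-182, 66.8, 52, 0, -1], [-182, 66.8, 52, 0, -1], [-182, 66.8, 52, 0, -1], [-182, 66.8, 52, 0, -1]]}}

```text
time: 2.47
tool_pos: [0.5784, 0.0356, 0.1298]
ee_rot: [-180.0, -0.1, 102.5]
ft_force: [-1.2, -0.0, 0.1]
finger_gap: 0.0002
```

```bash
python3 go.py k 64 0 79 0; python3 - <<'E'
from h import *
t=snap('top');s=snap('scene')
a=t['img'][150:270,150:330];b=s['img'][170:310,220:400]
a=cv2.resize(a,(720,480),interpolation=2);b=cv2.resize(b,(720,560),interpolation=2)
cv2.imwrite('pics/c1.png',cv2.resize(np.hstack([a[:,:,::-1],b[:480,:,::-1]]),(800,267),interpolation=cv2.INTER_AREA))
E
```

```text
target [0.5795 0.0334 0.079 ] shift mm [-2.5  0.6 50.8] spin 0.0 | now keeper mm [ 66.4   0.6 129.8] F [-1.2 -0.   0.1] gap 0.0002 t 2.4667 j [-30.  24.  28. 105. -14.  54.  17.] rpy [-1.7998e+02 -5.0000e-02  1.0250e+02]
```

View pics/c1.png

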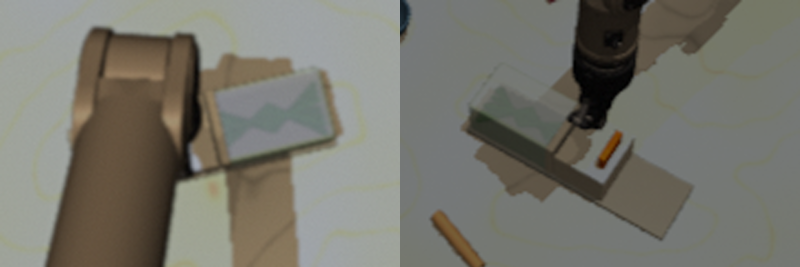

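The gripper, shut, is above the cap on the tub side of the lug (right crop, tip near (590,115), lug at (610,150)). I'll lower it and push.

Call:
{"method": "apply_moves", "body": {"commands": [[-2.5, 0.6, 25, 0, -1], [-2.5, 0.6, 51, 0, -1], [-2.5, 0.6, 51, 0, -1], [-2.5, 0.6, 51, 0, -1]]}}

```text
time: 2.9
tool_pos: [0.5784, 0.0342, 0.0784]
ee_rot: [-179.9, -0.1, 102.6]
ft_force: [-0.3, 0.8, 0.9]
finger_gap: -0.0004
```

Call:
{"method": "apply_moves", "body": {"commands": [[5, 0, 0, 0, -1], [8, 0, 0, 0, -1], [11, 0, 0, 0, -1], [14, 0, 0, 0, -1], [14, 0, 0, 0, -1]]}}

```text
time: 3.32
tool_pos: [0.5785, 0.044, 0.0805]
ee_rot: [179.8, 0.2, 102.5]
ft_force: [1.0, -5.3, 1.7]
finger_gap: -0.0
```

```bash
python3 go.py k 165 0 79 0
```

```text
target [0.5577 0.132  0.079 ] shift mm [90.4 -1.3  1.2] spin -0.001 | now keeper mm [74.6 -1.2 80.5] F [ 1.  -5.3  1.7] gap -0.0 t 3.3167 j [-30.  28.  27. 107. -16.  48.  18.] rpy [179.78   0.23 102.46]
```

Call:
{"method": "apply_moves", "body": {"commands": [[10, -1, 0, 0, -1], [20, -1, 0, 0, -1], [30, -1, 0, 0, -1], [40, -1, 0, 0, -1], [50, -1, 0, 0, -1], [60, -1, 0, 0, -1], [70, -1, 0, 0, -1], [78, -1, 0, 0, -1], [84, -1, 0, 0, -1], [90, -1, 0, 0, -1], [90, -1, 0, 0, -1], [90, -1, 0, 0, -1]]}}

```text
time: 4.32
tool_pos: [0.5569, 0.1295, 0.0789]
ee_rot: [180.0, 0.3, 102.4]
ft_force: [3.0, -8.1, 0.6]
finger_gap: -0.0
```

```bash
python3 go.py k 165 0 79 0
```

```text
target [0.5577 0.132  0.079 ] shift mm [ 2.3  1.3 -0.2] spin -0.002 | now keeper mm [162.7   1.3  78.9] F [ 3.  -8.1  0.6] gap -0.0 t 4.3167 j [-38.  27.  26. 108. -15.  48.   8.] rpy [179.99   0.34 102.37]
```

Cap went 74.6→162.7 mm (88 mm) and is now on its stop. Next I'll retreat and go to the green cartridge.

Call:
{"method": "apply_moves", "body": {"commands": [[-12, 0, 0, 0, -1], [-12, 0, -40, 0, -1], [-12, 0, -80, 0, -1], [-12, 0, -80, 0, -1]]}}

```text
time: 4.65
tool_pos: [0.5629, 0.1234, 0.1655]
ee_rot: [179.4, -0.2, 102.5]
ft_force: [1.6, -0.1, 1.3]
finger_gap: -0.0
```

```bash
python3 go.py w 424 -315 110 31
```

```text
target [ 0.424 -0.315  0.11 ] shift mm [-398.2 -230.9   51.8] spin 1.247 | now keeper mm [155.5  -3.2 165.5] F [ 1.6 -0.1  1.3] gap -0.0 t 4.65 j [-40.  21.  29. 104. -12.  57.   7.] rpy [ 1.7937e+02 -1.7000e-01  1.0247e+02]
```

Call:
{"method": "apply_moves", "body": {"commands": [[-398, -231, 15, 1.247, 1], [-398, -231, 15, 1.247, 1], [-398, -231, 15, 1.247, 1], [-398, -231, 15, 1.247, 1], [-398, -231, 15, 1.247, 1], [-398, -231, 15, 1.247, 1], [-398, -231, 15, 1.247, 1], [-398, -231, 15, 1.247, 1], [-398, -231, 15, 1.247, 1], [-398, -231, 15, 1.247, 1], [-398, -231, 15, 1.247, 1], [-398, -231, 15, 1.247, 1]]}}

```text
time: 5.65
tool_pos: [0.4145, -0.3244, 0.1443]
ee_rot: [179.8, 0.2, 30.3]
ft_force: [-1.1, -1.0, -0.4]
finger_gap: 0.0852
```

Call:
{"method": "apply_moves", "body": {"commands": [[0, 0, 0, 0, 1], [0, 0, 0, 0, 1], [0, 0, 0, 0, 1]]}}

```text
time: 5.9
tool_pos: [0.4204, -0.314, 0.1433]
ee_rot: [-179.9, -0.1, 31.2]
ft_force: [0.0, 0.2, 0.9]
finger_gap: 0.0854
```

```bash
python3 go.py w 424 -315 14 31; python3 - <<'E'
from h import *
t=snap('top');s=snap('scene')
a=cv2.resize(t['img'][170:260,170:320],(800,480),interpolation=2)
cv2.imwrite('pics/t2.png',a[:,:,::-1]);np.save('t2.npy',t,allow_pickle=True)
b=cv2.resize(s['img'][120:280,220:380],(600,600),interpolation=2);cv2.imwrite('pics/s2.png',b[:,:,::-1]);np.save('s2.npy',s,allow_pickle=True)
E
```

```text
target [ 0.424 -0.315  0.014] shift mm [  2.5   3.  129.3] spin 0.004 | now keeper mm [-240.7  230.6  143.3] F [0.  0.2 0.9] gap 0.0854 t 5.9 j [ -9.  23.  51. 112. -22.  55.  -6.] rpy [-1.7988e+02 -6.0000e-02  3.1220e+01]
```

View pics/t2.png

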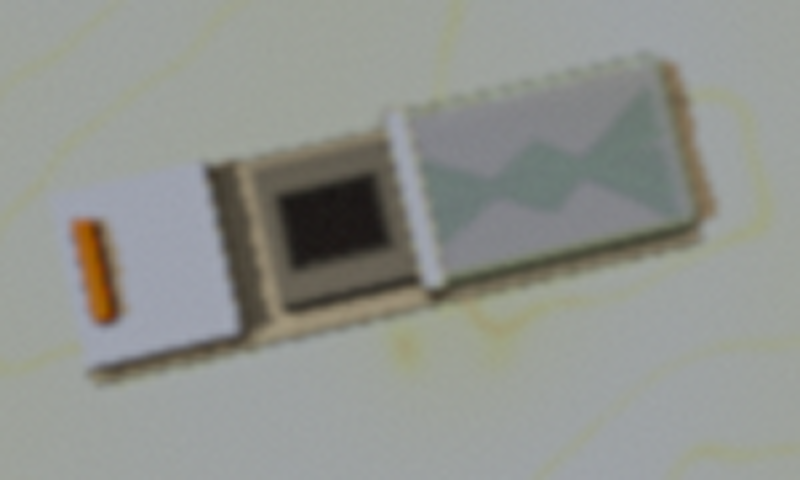

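View pics/s2.png

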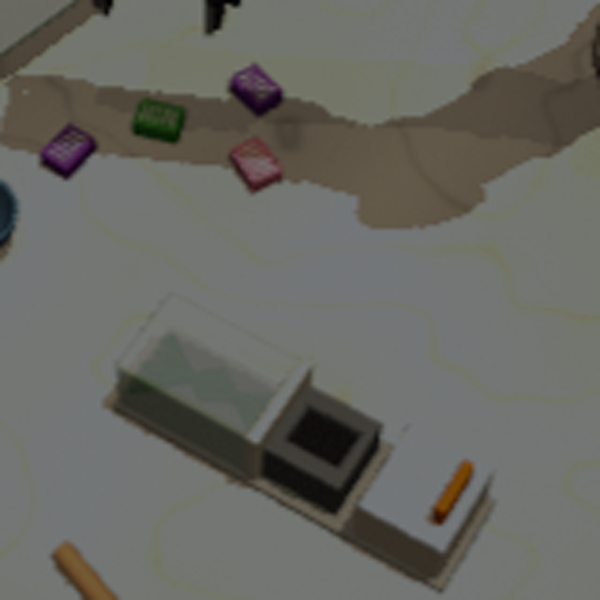

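Top crop: the cap is fully back, and the recess is a dark square centred near crop (335,222). Scene crop: the green cartridge is at (160,120) and the recess at (325,435). I'll measure the recess mouth directly.

```bash
python3 - <<'E'
from fit import *
import fit
t=np.load('t2.npy',allow_pickle=True).item();s=np.load('s2.npy',allow_pickle=True).item()
P=[0.5934,-0.0291,1.789];c=place(np.array([[.065,0,.055]]),P)[0];print('pred',c)
for n,S in(('top',t),('scene',s)):
    g=S['img'].max(2).astype(int);u,v=proj(S,c)[0].round().astype(int)
    print(n,u,v,'dark',g[v,u],'around',g[v-14:v+15:2,u])
    pts=[]
    for th in ((40,55,70) if n=='top' else (32,40,48)):
        G=cv2.resize(g.astype(np.float32)[v-25:v+25,u-25:u+25],None,fx=8,fy=8,interpolation=cv2.INTER_CUBIC)
        n_,l=cv2.connectedComponents((G<th).astype(np.uint8));m=(l==l[204,204]);
        r=cv2.minAreaRect(np.argwhere(m)[:,::-1].astype(np.float32)); M=np.argwhere(m).mean(0)[::-1]
        w=lambda q:onz(S,u-25+(q[0]+.5)/8-.5,v-25+(q[1]+.5)/8-.5,.055)
        B=np.array([w(q) for q in cv2.boxPoints(r)]);
        print(th,'rect c',w(r[0])[:2].round(4),'cent',w(M)[:2].round(4),'sides',np.linalg.norm(B-np.roll(B,1,0),axis=1).round(4))
E
```

```text
pred [0.57932904 0.03435871 0.055     ]
top 232 212 dark 30 around [114  99  97  54  25  30  29  30  30  28  58 100 103  90  68]
40 rect c [0.5815 0.034 ] cent [0.5816 0.0339] sides [0.0331 0.0444 0.0331 0.0443]
55 rect c [0.5812 0.0337] cent [0.5815 0.0338] sides [0.0362 0.0482 0.0363 0.048 ]
70 rect c [0.5813 0.0336] cent [0.5814 0.0336] sides [0.0389 0.0511 0.0389 0.0509]
scene 305 236 dark 15 around [118  83  63  63  27  13  14  15  15  15  45  65  65  25  14]
32 rect c [0.5769 0.0353] cent [0.577  0.0355] sides [0.0496 0.036  0.0502 0.0356]
40 rect c [0.5768 0.0351] cent [0.5768 0.0354] sides [0.0513 0.0382 0.052  0.0377]
48 rect c [0.5766 0.035 ] cent [0.5767 0.0353] sides [0.0534 0.0401 0.0542 0.0396]
```

Call:
{"method": "apply_moves", "body": {"commands": [[2.5, 2, 40, 0, 1], [2.5, 2, 80, 0, 1], [2.5, 2, 115, 0, 1], [2.5, 2, 130, 0, 1], [2.5, 2, 130, 0, 1], [2.5, 2, 130, 0, -1], [2.5, 2, 130, 0, -1], [2.5, 2, 130, 0, -1], [2.5, 2, 130, 0, -1], [2.5, 2, 130, 0, -1]]}}

```text
time: 6.83
tool_pos: [0.4241, -0.3175, 0.0159]
ee_rot: [179.8, -0.1, 31.1]
ft_force: [0.2, 0.7, 4.7]
finger_gap: 0.0422
```

```bash
python3 go.py w 424 -315 14 31
```

```text
target [ 0.424 -0.315  0.014] shift mm [ 1.2 -2.2  1.9] spin 0.001 | now keeper mm [-244.9  227.7   15.9] F [0.2 0.7 4.7] gap 0.0422 t 6.8333 j [  0.  34.  41. 116. -33.  42.   3.] rpy [ 1.7983e+02 -1.4000e-01  3.1060e+01]
```

Call:
{"method": "apply_moves", "body": {"commands": [[0, 0, 0, 0, 1], [0, 0, 0, 0, 1], [0, 0, 0, 0, 1], [0, 0, -2, -1.571, 1], [0, 0, -2, -1.571, 1], [0, 0, -2, -1.571, 1], [0, 0, -2, -1.571, 1], [0, 0, -2, -1.571, 1], [0, 0, -2, -1.571, 1], [0, 0, -2, -1.571, 1], [0, 0, -2, -1.571, 1], [0, 0, -2, -1.571, 1]]}}

```text
time: 7.83
tool_pos: [0.4225, -0.3168, 0.016]
ee_rot: [180.0, 0.0, 95.9]
ft_force: [0.3, -0.7, 0.7]
finger_gap: 0.0855
```

```bash
python3 go.py w 424 -317.5 15 121; cat > b.py <<'E'
from fit import *
t=np.load('t2.npy',allow_pickle=True).item();s=np.load('s2.npy',allow_pickle=True).item()
for S,u,v in((t,366,269),(s,262,152)):
    h=hsv(S)
    for sat in(70,90,120):
        m=comp((abs(h[...,0].astype(int)-55)<20)&(h[...,1]>sat),u,v);print(m.sum(),*fit([(S,FR,m,roi(m))],[.424,-.315,2.11]))
E
python3 b.py
```

```text
target [ 0.424  -0.3175  0.015 ] shift mm [-0.9  1.4  1. ] spin -0.439 | now keeper mm [-243.9  229.1   16. ] F [ 0.3 -0.7  0.7] gap 0.0855 t 7.8333 j [ 13.  29.  24. 116. -19.  38.  55.] rpy [180.     0.    95.85]
190.0 [ 0.426564   -0.31528632  2.1441583 ] 0.2766447365283966
186.0 [ 0.42568165 -0.31559158  2.08756344] 0.28125
96.0 [ 0.42599657 -0.31539728  2.1370874 ] 1.4524739980697632
129.0 [ 0.41972504 -0.31533819  2.13791344] 0.14292635023593903
125.0 [ 0.41993967 -0.31541853  2.15915803] 0.16500000655651093
89.0 [ 0.41934207 -0.31476094  2.16226752] 0.6235954761505127
```

Call:
{"method": "apply_moves", "body": {"commands": [[0, 1, 0, -0.44, 1], [0, 1, 0, -0.44, 1], [0, 1, 0, -0.44, 1], [0, 1, 0, -0.44, 1], [0, 1, 0, -0.44, 1], [0, 1, 0, -0.44, -1], [0, 1, 0, -0.44, -1], [0, 1, 0, -0.44, -1], [0, 1, 0, -0.44, -1], [0, 1, 0, -0.44, -1]]}}

```text
time: 8.67
tool_pos: [0.4239, -0.3168, 0.0163]
ee_rot: [180.0, 0.0, 120.7]
ft_force: [0.3, 0.4, -0.9]
finger_gap: 0.0301
```

Call:
{"method": "apply_moves", "body": {"commands": [[0, 0, -40, 0, -1], [0, 0, -80, 0, -1], [0, 0, -110, 0, -1], [0, 0, -110, 0, -1]]}}

```text
time: 9.0
tool_pos: [0.4273, -0.3195, 0.132]
ee_rot: [179.6, 0.6, 120.7]
ft_force: [-0.5, -1.6, 0.0]
finger_gap: 0.0301
```

```bash
python3 go.py k 65 0 120 0
```

```text
target [0.5793 0.0344 0.12  ] shift mm [226.9 311.2  11.5] spin 0.317 | now keeper mm [-247.6  225.1  132. ] F [-0.5 -1.6  0. ] gap 0.0301 t 9.0 j [ 14.  18.  22. 112.  -9.  51.  71.] rpy [179.65   0.6  120.67]
```

Held (gap 30 mm). I'll carry it to above the recess.

Call:
{"method": "apply_moves", "body": {"commands": [[227, 311, 8, 0.317, -1], [227, 311, 8, 0.317, -1], [227, 311, 8, 0.317, -1], [227, 311, 8, 0.317, -1], [227, 311, 8, 0.317, -1], [227, 311, 8, 0.317, -1], [227, 311, 8, 0.317, -1], [227, 311, 8, 0.317, -1], [227, 311, 8, 0.317, -1], [227, 311, 8, 0.317, -1], [227, 311, 8, 0.317, -1], [227, 311, 8, 0.317, -1]]}}

```text
time: 10.0
tool_pos: [0.5747, 0.0389, 0.1171]
ee_rot: [-179.9, -0.0, 102.7]
ft_force: [-0.6, -0.6, -0.5]
finger_gap: 0.0305
```

Call:
{"method": "apply_moves", "body": {"commands": [[0, 0, 0, 0, -1], [0, 0, 0, 0, -1], [0, 0, 0, 0, -1]]}}

```text
time: 10.25
tool_pos: [0.5745, 0.0354, 0.1179]
ee_rot: [-180.0, 0.0, 102.4]
ft_force: [-0.7, -0.8, -0.1]
finger_gap: 0.0301
```

```bash
python3 go.py k 65 0 80 0
```

```text
target [0.5793 0.0344 0.08  ] shift mm [-2.   4.5 37.9] spin -0.002 | now keeper mm [ 67.1   4.4 117.9] F [-0.7 -0.8 -0.1] gap 0.0301 t 10.25 j [-21.  23.  17. 106.  -8.  52.  12.] rpy [-1.7997e+02  3.0000e-02  1.0238e+02]
```

Call:
{"method": "apply_moves", "body": {"commands": [[-2, 4.5, 20, 0, -1], [-2, 4.5, 40, 0, -1], [-2, 4.5, 40, 0, -1], [-2, 4.5, 40, 0, -1]]}}

```text
time: 10.58
tool_pos: [0.5787, 0.0353, 0.0773]
ee_rot: [-179.8, -0.0, 102.5]
ft_force: [-0.5, 0.4, -0.1]
finger_gap: 0.0303
```

```bash
python3 go.py k 65 0 75 0; python3 - <<'E'
from fit import *
s=snap('scene');im=cv2.resize(s['img'][190:280,250:370],(800,600),interpolation=2)[:,:,::-1].copy()
im=np.clip(im.astype(float)*1.6,0,255).astype(np.uint8)
cv2.imwrite('pics/s3.png',im);np.save('s3.npy',s,allow_pickle=True)
E
```

```text
target [0.5793 0.0344 0.075 ] shift mm [-1.   0.4  2.2] spin -0.001 | now keeper mm [66.   0.4 77.3] F [-0.5  0.4 -0.1] gap 0.0303 t 10.5833 j [-20.  27.  16. 107.  -9.  48.  13.] rpy [-179.85   -0.    102.46]
```

View pics/s3.png

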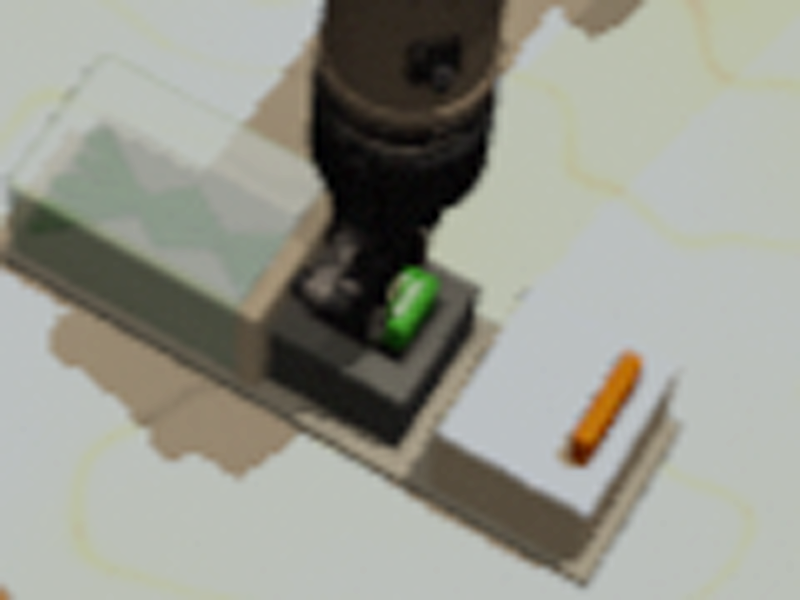

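Scene crop: the green end face is at (410,305) above the deck, with the neck's cap-side corners near (480,290) and (400,400). I'll compare predicted points with these.

```bash
python3 - <<'E'
from fit import *
s=np.load('s3.npy',allow_pickle=True).item();P=[0.5934,-0.0291,1.789]
cr=lambda k:((proj(s,place(np.array(k)/1e3,P))-[250,190]+.5)*800/120-.5).round(0).tolist()
print('neck',cr([[100,35,55],[100,-35,55]]),'lug top',cr([[185,25,88],[185,-25,88]]))
print('green face bot/top',cr([[88,16.4,61],[88,-15.6,61],[88,16.4,79],[88,-15.6,79]]))
def obs(S,off):
    h=hsv(S);m=comp((abs(h[...,0].astype(int)-57)<20)&(h[...,1]>110),310,235);y,x=np.where(m)
    return m
m=obs(s,0);y,x=np.where(m>0);print('green mask',m.sum(),'centroid crop',(x.mean()-250+.5)*6.667,(y.mean()-190+.5)*6.667)
B=[box(66-22,66+22,-15.6,16.4,61,79)]
# visible: end face + strip of top not hidden; fit end-face quad + 3mm top
from itertools import product
best=[]
for dx,dy,w in product(np.arange(-6,6.1,1),np.arange(-6,6.1,1),(0,3,6,9)):
    b=[box(88+dx-w-.1,88+dx,-15.6+dy,16.4+dy,60.5,78.5)]
    r=roi(m);e=np.abs(render(s,b,P,r)-m[r[1]:r[3],r[0]:r[2]]).sum();best.append((round(float(e),1),dx,dy,w))
print(sorted(best)[:6])
L=(lambda h:comp((h[...,0]<22)&(h[...,1]>130),341,252))(hsv(s));best=[]
for dx,dy in product(np.arange(-6,6.1,1),np.arange(-6,6.1,1)):
    r=roi(L);best.append((round(float(np.abs(render(s,[box(175+dx,185+dx,-25+dy,25+dy,63,88)],P,r)-L[r[1]:r[3],r[0]:r[2]]).sum()),1),dx,dy))
print(L.sum(),sorted(best)[:4])
E
```

```text
neck [[476.0, 291.0], [398.0, 408.0]] lug top [[641.0, 363.0], [586.0, 450.0]]
green face bot/top [[433.0, 302.0], [397.0, 356.0], [436.0, 283.0], [400.0, 337.0]]
green mask 53.0 centroid crop 410.3978773584907 309.76391509433955
[(25.1, np.float64(1.0), np.float64(1.0), 6), (25.1, np.float64(1.0), np.float64(2.0), 6), (25.2, np.float64(0.0), np.float64(2.0), 6), (25.6, np.float64(0.0), np.float64(1.0), 6), (25.6, np.float64(0.0), np.float64(3.0), 6), (26.0, np.float64(1.0), np.float64(3.0), 6)]
63.0 [(27.4, np.float64(0.0), np.float64(3.0)), (27.9, np.float64(0.0), np.float64(4.0)), (28.2, np.float64(0.0), np.float64(2.0)), (28.3, np.float64(0.0), np.float64(1.0))]
```

The green shows the same +2 mm offset as the lug and recess in this camera, so it is aligned to about 1 mm. I'll lower it.

Call:
{"method": "apply_moves", "body": {"commands": [[-1, 0, 4, 0, -1], [-1, 0, 8, 0, -1], [-1, 0, 11, 0, -1], [-1, 0, 13, 0, -1], [-1, 0, 13, 0, -1]]}}

```text
time: 11.05
tool_pos: [0.5797, 0.0355, 0.0645]
ee_rot: [-180.0, -0.0, 102.6]
ft_force: [0.6, -0.6, -0.7]
finger_gap: 0.0301
```

```bash
python3 go.py k 65 0 63 0
```

```text
target [0.5793 0.0344 0.063 ] shift mm [-1.  -0.6  1.5] spin 0.001 | now keeper mm [66.  -0.6 64.5] F [ 0.6 -0.6 -0.7] gap 0.0301 t 11.05 j [-20.  28.  15. 107. -10.  46.  13.] rpy [-1.7996e+02 -1.0000e-02  1.0256e+02]
```

Call:
{"method": "apply_moves", "body": {"commands": [[-1, 0, 1, 0, -1], [-1, 0, 1, 0, 0], [-1, 0, 1, 0, 0], [-1, 0, 1, 0, 0], [-1, 0, -30, 0, 0], [-1, 0, -30, 0, -1], [-1, 0, -30, 0, -1], [-1, 0, -30, 0, -1], [-1, 0, -30, 0, -1]]}}

```text
time: 11.8
tool_pos: [0.5796, 0.0345, 0.0943]
ee_rot: [-179.9, -0.0, 102.6]
ft_force: [-0.8, -0.5, -0.9]
finger_gap: 0.0002
```

```bash
python3 go.py k 65 0 70 0
```

```text
target [0.5793 0.0344 0.07  ] shift mm [-0.1 -0.3 24.3] spin 0.001 | now keeper mm [65.1 -0.3 94.3] F [-0.8 -0.5 -0.9] gap 0.0002 t 11.8 j [-20.  25.  16. 106.  -9.  50.  13.] rpy [-1.7993e+02 -2.0000e-02  1.0256e+02]
```

Call:
{"method": "apply_moves", "body": {"commands": [[0, 0, 10, 0, -1], [0, 0, 16, 0, -1], [0, 0, 20, 0, -1], [0, 0, 23, 0, -1], [0, 0, 26, 0, -1], [0, 0, 29, 0, -1], [0, 0, 32, 0, -1], [0, 0, 34, 0, -1], [0, 0, 36, 0, -1], [0, 0, 36, 0, -1]]}}

```text
time: 12.63
tool_pos: [0.5794, 0.0344, 0.0628]
ee_rot: [-179.8, -0.1, 102.5]
ft_force: [-13.0, 0.5, 32.5]
finger_gap: 0.0001
```

```bash
python3 go.py k 65 0 63 0
```

```text
target [0.5793 0.0344 0.063 ] shift mm [-0.1 -0.1 -0.2] spin 0.0 | now keeper mm [65.1 -0.  62.8] F [-13.    0.5  32.5] gap 0.0001 t 12.6333 j [-20.  28.  15. 107. -10.  46.  14.] rpy [-1.7982e+02 -1.5000e-01  1.0251e+02]
```

Tip at 54.8 mm with 32 N means it has bottomed out flush. I'll lift to the far side of the lug and check.

Call:
{"method": "apply_moves", "body": {"commands": [[0, 0, -30, 0, -1], [0, 0, -70, 0, -1], [80, 0, -80, 0, -1], [110, 0, -80, 0, -1], [145, 0, -80, 0, -1], [145, 0, -80, 0, -1], [145, 0, -80, 0, -1]]}}

```text
time: 13.22
tool_pos: [0.5467, 0.1839, 0.1385]
ee_rot: [-180.0, -0.2, 103.2]
ft_force: [-0.1, 0.4, -0.5]
finger_gap: -0.0001
```

```bash
python3 go.py k 206 0 79 0; python3 - <<'E'
from fit import *
s=snap('scene');im=cv2.resize(s['img'][190:280,250:370],(800,600),interpolation=2)[:,:,::-1]
cv2.imwrite('pics/s4.png',np.clip(im.astype(float)*1.6,0,255).astype(np.uint8))
E
```

```text
target [0.5488 0.172  0.079 ] shift mm [-12.3  -0.7  59.5] spin 0.011 | now keeper mm [218.1  -0.5 138.5] F [-0.1  0.4 -0.5] gap -0.0001 t 13.2167 j [-34.  21.  14. 105.  -7.  54.  -4.] rpy [-179.99   -0.24  103.15]
```

View pics/s4.png

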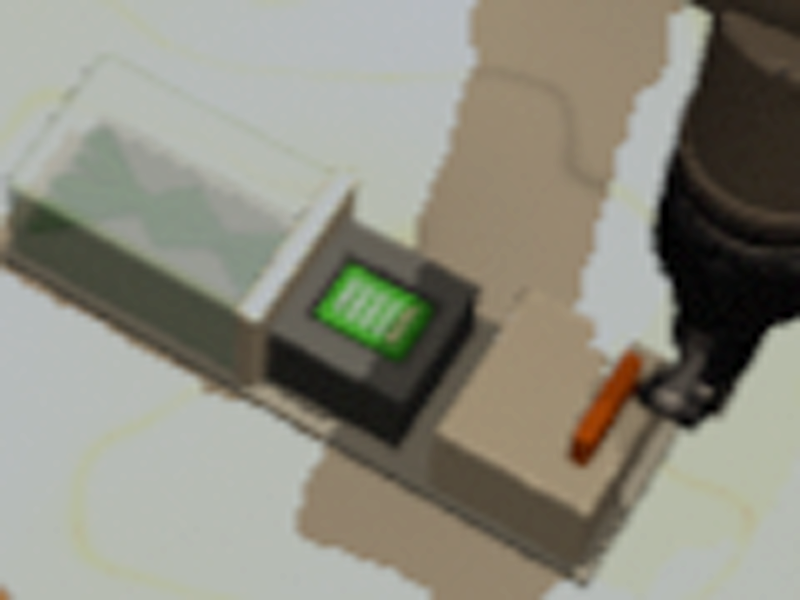

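The cartridge sits flush in the recess (crop (375,310)), and the gripper is beyond the lug. Now I'll lower it and push the cap home.

Call:
{"method": "apply_moves", "body": {"commands": [[-9, 0, 0, 0, -1], [-9, 0, 30, 0, -1], [-9, 0, 59, 0, -1], [-9, 0, 59, 0, -1], [-9, 0, 59, 0, -1]]}}

```text
time: 13.68
tool_pos: [0.55, 0.164, 0.0787]
ee_rot: [-179.8, 0.1, 102.3]
ft_force: [0.5, 0.1, 0.3]
finger_gap: 0.0003
```

```bash
python3 go.py k 106 0 79 0
```

```text
target [0.5705 0.0744 0.079 ] shift mm [-91.9   0.8  -0.2] spin -0.003 | now keeper mm [197.9   0.6  78.7] F [0.5 0.1 0.3] gap 0.0003 t 13.6833 j [-32.  26.  14. 108.  -8.  48.  -2.] rpy [-1.7978e+02  1.1000e-01  1.0235e+02]
```

Call:
{"method": "apply_moves", "body": {"commands": [[-10, 0, 0, 0, -1], [-20, 0, 0, 0, -1], [-30, 0, 0, 0, -1], [-40, 0, 0, 0, -1], [-50, 0, 0, 0, -1], [-60, 0, 0, 0, -1], [-70, 0, 0, 0, -1], [-78, 0, 0, 0, -1], [-84, 0, 0, 0, -1], [-89, 0, 0, 0, -1], [-93, 0, 0, 0, -1], [-93, 0, 0, 0, -1]]}}

```text
time: 14.68
tool_pos: [0.5712, 0.0773, 0.0804]
ee_rot: [180.0, -0.1, 102.6]
ft_force: [0.2, 0.0, 0.7]
finger_gap: 0.0001
```

```bash
python3 go.py k 106 0 79 0
```

```text
target [0.5705 0.0744 0.079 ] shift mm [-2.7 -1.4  1.4] spin 0.003 | now keeper mm [108.7  -1.4  80.4] F [0.2 0.  0.7] gap 0.0001 t 14.6833 j [-23.  26.  15. 107.  -9.  48.   8.] rpy [ 1.7995e+02 -7.0000e-02  1.0265e+02]
```

Call:
{"method": "apply_moves", "body": {"commands": [[-4, 0, 0, 0, -1], [-8, 0, 0, 0, -1], [-8, 0, 0, 0, -1]]}}

```text
time: 14.93
tool_pos: [0.5716, 0.0746, 0.0802]
ee_rot: [-180.0, -0.5, 102.7]
ft_force: [-3.6, 12.7, 6.1]
finger_gap: 0.0
```

Call:
{"method": "apply_moves", "body": {"commands": [[14, 0, 0, 0, -1], [18, 0, -30, 0, -1], [18, 0, -70, 0, -1], [60, 0, -90, 0, -1], [100, 0, -90, 0, -1], [140, 0, -90, 0, -1], [180, 0, -90, 0, -1], [220, 0, -90, 0, -1], [220, 0, -90, 0, -1], [220, 0, -90, 0, -1]]}}

```text
time: 15.77
tool_pos: [0.5241, 0.2848, 0.1692]
ee_rot: [-180.0, 0.1, 102.8]
ft_force: [0.3, -0.8, -0.5]
finger_gap: -0.0001
```

```bash
python3 - <<'E'
from fit import *
st=ctrl.read_state();print(st['tool_pos'],st['ft_force'])
out=[]
for n,r,uv in(('top',(150,270,150,310),(222,212)),('scene',(180,290,230,370),(315,237))):
    S=snap(n);h=hsv(S);L=comp((h[...,0]<22)&(h[...,1]>130),*uv);rr=roi(L)
    print(n,sorted((round(float(np.abs(render(S,LUG(q),[0.5934,-0.0291,1.789],rr)-L[rr[1]:rr[3],rr[0]:rr[2]]).sum()),1),q) for q in range(-6,20))[:3])
    out.append(cv2.resize(S['img'][r[0]:r[1],r[2]:r[3]],(400,300),interpolation=2))
cv2.imwrite('pics/e.png',np.hstack(out)[:,:,::-1])
E
```

```text
[0.52405028 0.28479938 0.16918075] [ 0.25117019 -0.7877626  -0.53174249]
top [(30.5, -2), (30.9, -3), (34.7, -1)]
scene [(28.8, 0), (28.8, 1), (30.2, 2)]
```

View pics/e.png

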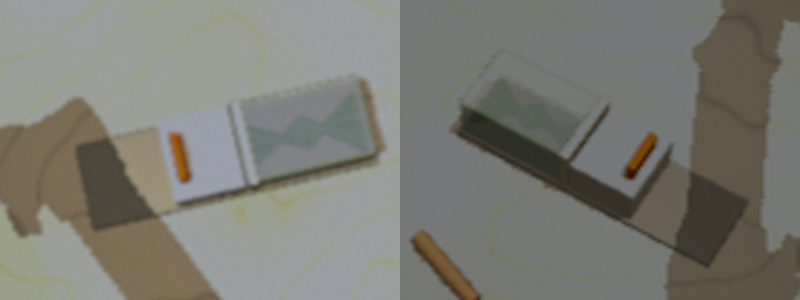

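The cap is home against the tub in both views, it met a firm stop (13 N), and the arm is clear. I'll hand in now.

```bash
python3 -c "
from rig import ctrl;print(ctrl.sign_off())"
```

```text
the job is handed in; nothing more can be done
None
```

The fresh green cartridge is fitted and the cap is snapped back on. I handed the job in at about 16 s of the 62 s allowed; it reports no verdict.

- **Cap off:** I pushed the cap back by its lug, and it travelled 88 mm to the end stop.
- **Cartridge in:** I squeezed the cartridge on both axes to centre it, laid it in the recess and pressed. It bottomed out with the fingertips at deck height (54.8 mm against 55 mm) under 32 N. The picture afterwards showed it flush.
- **Cap home:** The cap snapped in by itself, then a check push met a firm stop at about 13 N. In the last pictures the lug fits put the cap within 3 mm of home: -2 mm from the top camera and 0 to +1 mm from the scene camera.
- **Hand-in:** The arm was clear and touching nothing.

**Disagreements:** The two cameras differed by about 5 mm on where the recess is across the keeper. I used their average, and the cartridge went in without resistance. I did not measure the brown cartridge or the other things again at the end, but the arm never went near them.

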